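# Set the honing rest to the marked angle and lock its knob

### The arm

A 6-joint arm with a two-finger parallel gripper is mounted at the origin on a cart in front of the work surface, level with it; the furniture and walls round the work are solid. World frame = base frame: x ahead of the robot, y to its left, z up, the work surface at z = 0. Lengths are in mm, angles in rad, forces in N, time in s.
With the tool pointing down it reaches from about 350 to 975 mm from the base axis. Payload 7.1 kg.
Tool frame: the origin (TCP) lies at the very end of the fingers, on their centre line; the grasp point (between the pads) lies 19 mm behind it; y points along the fingers, x is the direction in which the jaws open and shut, and the axes are right-handed (so a half turn about y gives the same grasp; the last joint's range is limited). The gripper opens to 88 mm and grips with 3 to 60 N. Pads are 20 mm wide; open, the fingers measure 115 mm over their backs; the gripper's body (75 mm by 178 mm) begins 61 mm behind the grasp point.
Start: joints at [1.204, 0.423, 1.63, -0, 1.089, -0.019], TCP at [212.987, 587.572, 222.675] pointing down, gripper open.
Joint ranges: [-3, 3], [-0.9, 2.11], [0.09, 2.58], [-1.31, 4.45], [0.11, 2.69], [-2.54, 2.54]. Speed limits (rad/s): [2.39, 2.39, 3.01, 3.14, 3.14, 3.14].

### API

Orientations are given as a rotation vector (axis times angle).
In Python, from workcell import ctrl gives the robot as it stands. The module is installed in compiled form; this text tells all that it offers.
- The arm moves only by the tool jog_arm, never from a script. Its argument "steps" is a list of rows, each an object with "turn": the turn, a rotation vector about the world's x, y, z scaled (see below), a list of three; "dp": the shift along the world's x, y, z scaled (see below), a list of three; "claw": the opening, from 0 (shut) to 1 (fully open). In form: [{"turn": [wx, wy, wz], "dp": [x, y, z], "claw": claw}, ...]. A call has 1 to 12 rows; each row is the pose to reach, as a shift and turn from the pose measured when the call began, turning the shorter way round; what a row does not reach only later rows make up. The controller multiplies each number of a shift by 80 mm and each number of a turn by pi rad. A row lasts 1/12 s, in which the tool goes at most 41.7 mm and 7.16 degrees, less where a joint would pass 70% of its speed; a pose out of reach is approached as far as the arm can. A call with a number of a shift or a turn outside -1 to 1 is refused whole. A call with a gripper value outside its range is refused whole. The fingers move at their own pace and stop on an object; the grip force is fixed at half the most. Time passes only in rows, so rows that repeat a pose let the fingers close. It gives the time, the measured TCP pose, the force and the opening at its end, in the units of the state.
- ctrl.get_obs(): the state, without advancing time (a new reading comes with each control period).
- ctrl.get_image(name): name is "scene" or "top" or "wrist"; returns a dict with "img" (420x560x3 uint8, red, green, blue), "range_z" (420x560 float32, mm along the optical axis (not along the pixel's ray), 0 where there is no reading), "fovy" (degrees; the focal length in pixels is half the picture's height over the tangent of half this angle, whatever the lens; pixels are square), "cx", "cy" (the principal point, pixels), "camera_from_world" (4x4, takes a point from world to camera coordinates); the wrist camera has in their place "hand_eye" (4x4, takes a point from camera to tool coordinates, whose origin is the TCP and whose axes are the tool frame's). Camera axes: x right, y down, z forward; pixel columns grow to the right and rows downward; lengths in mm; the calibration is good to about 2 mm. The wrist camera is an equidistant fisheye: a pixel r from the principal point sees the ray r / f radians off the axis. A picture is of the moment at which its call begins: read the wrist's pose just before it.
- ctrl.close_job(): hands the job in, once; it reports no verdict.
The state is a dict: "t": time; "qpos": joint angles; "qvel": joint speeds; "joint_torque": joint torques, N m; "ee_pos": TCP position; "orientation": TCP orientation; "ft_force": force on the tool from outside, world axes, zero at the start; "moment": the same for the moment, N m; "width": finger opening in mm.
Only numpy, scipy, OpenCV 4.12 (cv2) and the standard library are available. Lean on these libraries where they do the work, as an engineer would, in place of code of your own. Each camera call takes 0.05 s, during which the arm holds its last target.

### The job

Set the honing rest up for the chisel: turn the angle knob clockwise, against its spring, until its pointer stands at the mark tab on the dial rim, hold it there and pull the knob straight up to its stop so that it locks in one of the notches right beside the mark. Feel for the notch gently and never force the lock; let go when the knob stays out by itself at the mark, and leave the tab and the tools round about where they are.

Things in the scene. Friction and masses are not known exactly. Their poses are not given: they have to be found in the camera images.
- honing_base: fixed honing station: grey plate 200 x 200 x 12 mm, origin at the centre of its underside on the bench. On it: an oilstone (top 35 mm up) along its +x side; a steel rest plate on its near left, whose near edge the knob raises (0.28 rad per rad); near right a grey tower with a round dial drum (76 mm diameter, top 78 mm up), axis vertical at (-50, -58) mm in this frame, the knob on top
- knob_grip (a point): on the knob's vertical axis, 110 mm above the bench when the knob is in; moves with it. The black knob has a round skirt (52 mm diameter, upper face 23 mm below this point) and an upright grip bar 14 mm thick, 46 long, 34 high, its top 11 mm above this point; pinch it from above. The point's y axis runs along the bar (pointer end at -y), x across its thickness; they turn with the knob
- pointer_tip (a point): tip of the pointer nose on the knob's skirt (white line), 31 mm from the knob axis; turns and rises with the knob, same axes as knob_grip
- mark_tip (a point): top of the mark tab, a small dark raised tab 5 mm wide standing 7 mm above the rim of the dial drum, 38.5 mm from the knob axis; its -y axis points outward from the knob axis. The tab's clamped collar only moves if forced
- knob (a joint): knob angle, rad, 0 to 1.65, growing clockwise seen from above; at 0, where the spring holds it at the start, the pointer looks along the station's -y. The spring resists with about 0.05 N m at 0 and 0.13 N m at 1.3 rad, and drives the knob back to 0 if it is let go unlocked
- set_mark (a joint): angle of the mark tab on the same scale as knob (the two are equal when the pointer stands at the tab)
- knob_lift (a joint): how far the knob is pulled up, m: 0 in, 0.009 at the stop. Friction of 4 N, besides 1.2 N of weight, holds it at any height. After 2 mm its two dogs meet the lock ring: at a notch it goes on freely to the stop and can then turn no more (play 3 degrees); off a notch they bear on teeth, and the knob must be turned a little under light pull until it slips in
- lock_carrier: spring-backed lock ring hidden in the drum, on the knob axis, origin level with the drum's top. Notches every 12 degrees, at places that cannot be seen and differ each time; each admits the dogs over about 3 degrees. Teeth and stop yield upward at 6 N per mm for 2 mm, then are solid; more than 25 N damages the ring
- chisel: wood chisel with amber handle, 29 x 215 x 29 mm, lying on the bench behind the station; bystander, origin at the centre of its underside
- jam_jar: glass jar with a pale lid, 64 mm diameter, 97 mm high, standing on the bench behind the station at its left; bystander, origin at the centre of its underside
- spanner: combination spanner, 26 x 159 x 8 mm, lying on the bench to the left of the station; bystander, origin at the centre of its underside

How it is judged (in metres and radians):
On the way, in this order (a step that is already met when the one before it is completed fails the run):
1. the knob has been turned to the mark while still pushed in (angle between the y axis of pointer_tip and the y axis of mark_tip, either way round below 0.19 rad and value of joint knob_lift below 0.005 m), for 0.2 s.
2. the knob has been pulled out into a lock notch at the mark (angle between the y axis of pointer_tip and the y axis of mark_tip, either way round below 0.19 rad and value of joint knob_lift above 0.007 m), for 0.2 s.
At the end, for the whole second after the job is handed in: The knob, let go, stays pulled out by more than 7 mm (its stop is at 9 mm) and at rest, with its pointer within 0.19 rad (11 degrees) of the mark tab: the notch next to the mark on either side qualifies, none farther off (all of step 2 and velocity of joint knob between -0.05 and 0.05 rad/s and velocity of joint knob_lift between -0.005 and 0.005 m/s); the robot touches nothing.
It fails at once if the lock ring was forced: more than 25 N on its teeth or stop (contact force between lock_carrier and anything else above 25 N).
It fails at once if the mark tab was shifted by more than 3 mm (distance of mark_tip from where it was at the start of the episode above 0.003 m).
It fails at once if a tool near the station was shifted by more than 20 mm (distance of any of chisel, jam_jar, spanner from where it was at the start of the episode above 0.02 m).
It also fails if it takes over 51 s, if anything falls off the work surface, if the arm or the gripper's body presses on something with over 40 N, if the wrist force passes 120 N, or if a joint passes its speed limit or range.

## Working session

There is one attempt and no reset: what is moved stays moved. The work goes in short steps, Python scripts to look and compute and a tool call to move; the robot and the scene stay as the last step left them, time stands still between calls to the robot, and variables do not carry over. Pictures are saved under pics/ and viewed, and the job is handed in when it is done.

Besides the shell and the picture viewer there is one more tool, called after "Call:" as a command line: name --argument value ..., lists and objects as JSON in quotes. jog_arm: Moves the arm, as the interface text tells. Its arguments: {"type":"object","properties":{"steps":{"type":"array","items":{"type":"object","properties":{"turn":{"type":"array","items":{"type":"number"}},"dp":{"type":"array","items":{"type":"number"}},"claw":{"type":"number"}}}}},"required":["steps"]}

```bash
mkdir -p pics; cat > h.py <<'E'
import numpy as np, cv2
from workcell import ctrl
from scipy.spatial.transform import Rotation as R
def grab(n):
    d=ctrl.get_image(n); np.savez('%s.npz'%n,**{k:v for k,v in d.items()}); return d
def foc(d): return 0.5*d['img'].shape[0]/np.tan(np.radians(d['fovy'])/2)
def pts(d):
    f=foc(d);z=d['range_z'];h,w=z.shape
    u,v=np.meshgrid(np.arange(w),np.arange(h))
    P=np.stack([(u-d['cx'])/f*z,(v-d['cy'])/f*z,z],-1)
    T=np.linalg.inv(d['camera_from_world'])
    return P@T[:3,:3].T+T[:3,3]
E
python3 - <<'E'
from h import *
o=ctrl.get_obs();print(o)
for n in('scene','top','wrist'):
    d=grab(n);cv2.imwrite('pics/%s0.png'%n,d['img'][...,::-1]);print(n,d['fovy'],d['cx'],d['cy'],d.get('camera_from_world',d.get('hand_eye')))
E
```

```text
{'t': 0.0, 'qpos': array([ 1.20403233e+00,  4.23877790e-01,  1.63069559e+00,  3.05103086e-06,
        1.08860424e+00, -1.89895560e-02]), 'qvel': array([-1.47494502e-03,  8.37075057e-04, -9.26350487e-04, -1.17743418e-04,
       -6.02370870e-05, -6.62154322e-04]), 'joint_torque': array([-8.11657610e-04, -5.44624186e+01, -2.73656899e+01,  6.44268561e-02,
        2.28786038e-02, -1.03885163e-04]), 'ee_pos': array([212.76926707, 587.06476378, 221.87643765]), 'orientation': array([-1.35479853, -0.94834271,  0.95051954]), 'ft_force': array([-0.45554788,  0.31477665, -0.91860352]), 'moment': array([ 0.00516851,  0.02595733, -0.06100904]), 'width': 87.88124636388315}
scene 56.735382578172555 283.9867605770331 210.02806696771373 [[ 8.23814850e-01 -5.66734917e-01 -1.18586556e-02 -5.32542144e+02]
 [-3.49712393e-01 -4.91660631e-01 -7.97477941e-01  3.07856930e+02]
 [ 4.46128160e-01  6.61121289e-01 -6.03231553e-01  6.09631539e+02]
 [ 0.00000000e+00  0.00000000e+00  0.00000000e+00  1.00000000e+00]]
top 53.99736881700745 280.20724854604373 215.13933738709707 [[ 6.66496309e-03 -9.99214748e-01  3.90572092e-02 -5.13259397e+00]
 [-9.98599022e-01 -8.70103665e-03 -5.21946796e-02  6.51237076e+02]
 [ 5.24935318e-02 -3.86546153e-02 -9.97872863e-01  9.12077700e+02]
 [ 0.00000000e+00  0.00000000e+00  0.00000000e+00  1.00000000e+00]]
wrist 65.70646984690485 279.88060719470354 208.5680545665015 [[ 9.99999894e-01 -4.61240791e-05 -4.59130671e-04  2.32976649e-01]
 [ 4.34466788e-04 -2.41094645e-01  9.70501511e-01 -1.61384937e+02]
 [-1.55457434e-04 -9.70501608e-01 -2.41094599e-01  6.51728889e+01]
 [ 0.00000000e+00  0.00000000e+00  0.00000000e+00  1.00000000e+00]]
```

View pics/scene0.png

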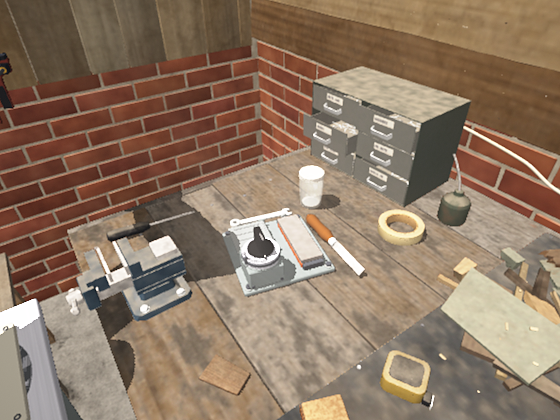

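View pics/top0.png

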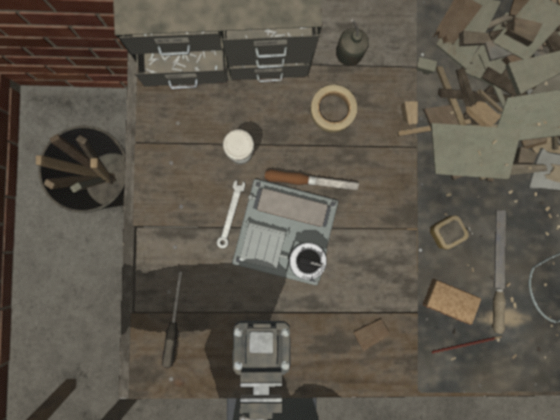

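View pics/wrist0.png

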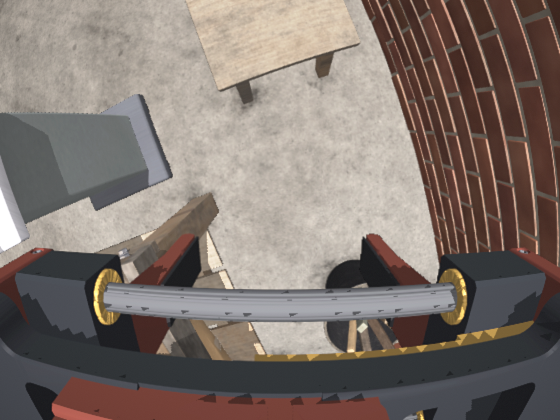

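```bash
python3 - <<'E'
from h import *
for n,(u,v) in dict(scene=(275,245),top=(300,240)).items():
    d=np.load(n+'.npz');im=d['img'][v-50:v+50,u-65:u+65,::-1]
    if n=='top': im=d['img'][v-30:v+50,u-40:u+65,::-1]
    cv2.imwrite('pics/%s1.png'%n,cv2.resize(im,None,fx=6,fy=6,interpolation=cv2.INTER_CUBIC))
d=np.load('top.npz');P=pts(d)
# drum: points at z 70-84
for lo,hi in((8,16),(30,40),(74,82),(83,90),(115,126)):
    m=(P[...,2]>lo)&(P[...,2]<hi);m[:,:200]=0;m[:170]=0;m[300:]=0;m[:,350:]=0
    ys,xs=np.nonzero(m);q=P[m]
    print(lo,hi,m.sum(),q.mean(0) if len(q) else 0, q.min(0), q.max(0))
    if len(q)>5: print(cv2.minAreaRect(q[:,:2].astype(np.float32)))
E
```

```text
8 16 3112 [626.22180884 -14.68286865  11.1795203 ] [ 494.32024497 -157.66083607    8.01007423] [749.85298265 141.6230376   15.9802034 ]
((638.9820556640625, -3.499969482421875), (244.21884155273438, 253.81088256835938), 71.54660034179688)
30 40 2819 [627.84596005   3.78408419  33.23249314] [ 527.28251299 -103.88075861   30.00383658] [738.03528442  88.30074673  39.20227974]
((628.6484985351562, -6.462432861328125), (154.86106872558594, 223.56170654296875), 63.40922164916992)
74 82 497 [551.87799951 -55.62501543  76.99506371] [514.17642967 -93.06233157  74.04272013] [589.8457635  -19.07653343  81.46642384]
((551.5205078125, -56.3383903503418), (74.37106323242188, 74.8336410522461), 8.52455997467041)
83 90 335 [550.92577126 -56.23733513  85.91434726] [511.20676025 -87.35587156  83.04455376] [577.5014703  -30.9794485   89.81519094]
((549.0335083007812, -59.04356002807617), (58.61073303222656, 51.862491607666016), 48.18775177001953)
115 126 159 [551.50319486 -56.70480063 119.67381607] [540.517254   -78.72523651 115.01181644] [562.39189544 -34.34192184 123.34051005]
((551.4171752929688, -56.7042236328125), (45.838138580322266, 13.690851211547852), 76.40721130371094)
```

View pics/scene1.png

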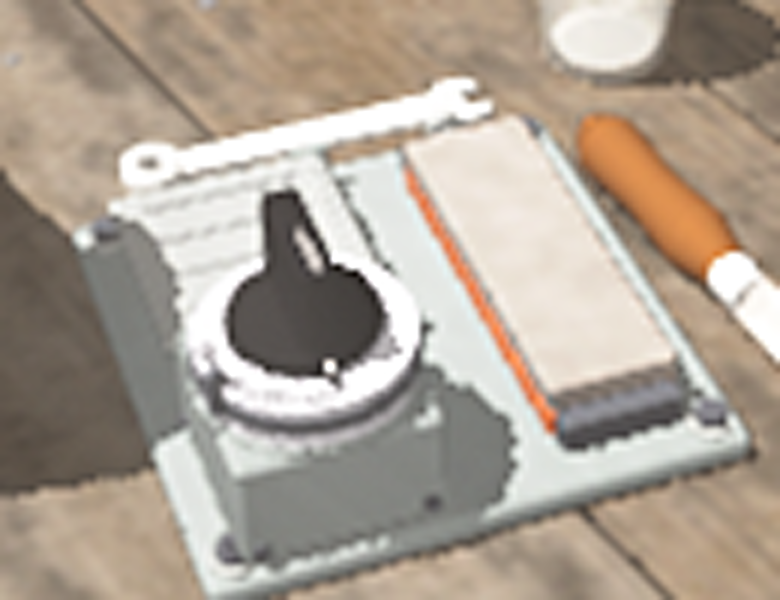

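View pics/top1.png

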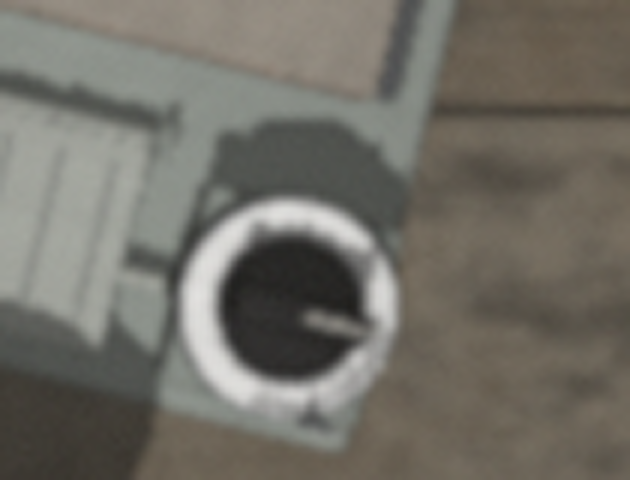

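```bash
python3 - <<'E'
from h import *
d=np.load('top.npz');P=pts(d)
C=np.array([551.4,-56.7])
r=np.hypot(P[...,0]-C[0],P[...,1]-C[1]);z=P[...,2]
m=(r<48)&(r>27)&(z>82)
a=np.degrees(np.arctan2(P[...,1]-C[1],P[...,0]-C[0]))
for q in sorted(zip(a[m],r[m],z[m])): print('%.0f %.1f %.1f'%q,end='; ')
m=(z>115)&(z<126)&(r<40)
q=P[m][:,:2];print(q.mean(0));w,V=np.linalg.eigh(np.cov(q.T));print(w,np.degrees(np.arctan2(V[1,1],V[0,1])))
E
```

```text
-172 40.6 85.5; -171 38.5 85.2; -171 36.6 84.0; -169 40.9 85.0; -168 38.9 84.8; -168 37.1 83.3; -164 29.1 83.2; -163 27.1 83.2; -108 30.4 83.2; -104 29.7 83.8; -103 31.4 85.7; [551.50319486 -56.70480063]
[ 15.95931681 175.10151603] 75.85298350119183
```

```bash
python3 - <<'E'
from h import *
o=ctrl.get_obs();Rm=R.from_rotvec(o['orientation']).as_matrix();print(Rm.round(3)); print('yaw x',np.degrees(np.arctan2(Rm[1,0],Rm[0,0])))
d=np.load('top.npz');P=pts(d);z=P[...,2]
for (x0,x1,y0,y1) in [(200,600,-200,50),(200,600,50,300),(200,600,300,700),(350,480,-100,100)]:
    m=(P[...,0]>x0)&(P[...,0]<x1)&(P[...,1]>y0)&(P[...,1]<y1)&(z>20)&(z<1000)
    if m.sum(): i=np.argmax(np.where(m,z,-1));print(x0,x1,y0,y1,P.reshape(-1,3)[i])
# tab: dark pixels in annulus at plane z=84
T=np.linalg.inv(d['camera_from_world']);f=foc(d);g=d['img'].mean(-1)
u,v=np.meshgrid(np.arange(560),np.arange(420))
D=np.stack([(u-d['cx'])/f,(v-d['cy'])/f,np.ones_like(u)],-1)@T[:3,:3].T
for h in(85,78):
    s=(h-T[2,3])/D[...,2];X=T[:3,3]+D*s[...,None]-np.array([551.5,-56.5,0])
    r=np.hypot(X[...,0],X[...,1]);a=np.degrees(np.arctan2(X[...,1],X[...,0]))
    m=(r>33)&(r<41)&(a<-130)
    for q in sorted(zip(a[m],r[m],g[m])): print('%.0f %.0f %.0f'%q,end='; ')
    print()
E
```

```text
[[ 0.341 -0.    -0.94 ]
 [ 0.94  -0.001  0.341]
 [-0.001 -1.     0.   ]]
yaw x 70.0719333735268
200 600 -200 50 [285.98056874  27.36194356 126.24124908]
200 600 50 300 [312.83066124  74.14470484 125.90650394]
350 480 -100 100 [377.59434994  29.97581972 104.32734934]
-177 40 130; -177 38 120; -177 36 127; -177 34 145; -175 40 122; -174 38 99; -174 36 107; -174 34 136; -172 41 119; -171 39 93; -171 37 89; -170 35 112; -168 39 92; -167 37 90; -167 35 112; -166 33 134; -165 40 93; -164 38 105; -163 36 136; -163 34 157; -162 40 104; -161 38 121; -160 36 148; -160 41 118; -159 34 167; -158 39 127; -157 37 145; -156 35 166; -156 40 128; -155 33 178; -154 38 136; -153 41 125; -153 36 154; -152 39 129; -151 34 171; -150 37 140; -149 40 123; -148 35 157; -147 38 123; -147 33 165; -146 41 111; -146 36 138; -145 39 114; -144 35 154; -143 38 122; -142 40 102; -141 36 144; -140 39 109; -139 34 155; -138 37 127; -138 40 98; -136 36 148; -136 39 105; -134 40 98; -134 37 127; -134 34 162; -132 39 103; -132 36 145; 
-179 39 136; -179 37 142; -179 35 151; -176 39 120; -176 37 127; -176 35 145; -173 39 99; -173 37 107; -172 35 136; -172 33 166; -170 40 93; -170 37 89; -169 35 112; -168 33 137; -167 40 92; -167 38 90; -166 36 112; -165 34 134; -164 40 93; -163 38 105; -163 36 136; -162 34 157; -161 39 121; -159 37 148; -158 35 167; -158 40 127; -157 33 177; -156 38 145; -155 36 166; -155 41 128; -154 34 178; -154 39 136; -152 37 154; -151 40 129; -151 35 171; -149 38 140; -149 33 173; -148 41 123; -148 36 157; -147 39 123; -146 34 165; -145 37 138; -144 40 114; -143 36 154; -142 39 122; -141 34 159; -140 37 144; -140 40 109; -138 35 155; -138 38 127; -136 34 159; -136 37 148; -136 40 105; -134 38 127; -133 35 162; -131 40 103; -131 37 145; -131 34 167;
```

Call:
jog_arm --steps '[{"turn":[0,0,-0.025],"dp":[0.25,-0.45,0],"claw":1},{"turn":[0,0,-0.05],"dp":[0.47,-0.9,0],"claw":1},{"turn":[0,0,-0.05],"dp":[0.47,-0.9,0],"claw":1}]'

```text
t: 0.4
ee_pos: [251.6, 509.7, 221.1]
orientation: [-1.413, -0.822, 0.829]
ft_force: [-0.1, 0.2, -1.0]
width: 88.2
```

Call:
jog_arm --steps '[{"turn":[0,0,-0.025],"dp":[0.25,-0.45,0],"claw":1},{"turn":[0,0,-0.05],"dp":[0.47,-0.9,0],"claw":1},{"turn":[0,0,-0.05],"dp":[0.47,-0.9,0],"claw":1}]'

```text
t: 0.65
ee_pos: [290.2, 432.8, 220.4]
orientation: [-1.462, -0.695, 0.707]
ft_force: [-0.7, -0.0, -0.4]
width: 87.8
```

Call:
jog_arm --steps '[{"turn":[0,0,-0.025],"dp":[0.25,-0.45,0],"claw":1},{"turn":[0,0,-0.05],"dp":[0.47,-0.9,0],"claw":1},{"turn":[0,0,-0.05],"dp":[0.47,-0.9,0],"claw":1}]'

```text
t: 0.9
ee_pos: [329.0, 356.4, 220.1]
orientation: [-1.502, -0.567, 0.582]
ft_force: [-0.7, 0.4, 0.3]
width: 87.9
```

Call:
jog_arm --steps '[{"turn":[0,0,-0.025],"dp":[0.25,-0.45,0],"claw":1},{"turn":[0,0,-0.05],"dp":[0.5,-0.92,0],"claw":1},{"turn":[0,0,-0.05],"dp":[0.5,-0.92,0],"claw":1}]'

```text
t: 1.15
ee_pos: [370.5, 279.4, 220.0]
orientation: [-1.533, -0.44, 0.456]
ft_force: [0.5, 0.5, 0.2]
width: 88.0
```

Call:
jog_arm --steps '[{"turn":[0,0,-0.025],"dp":[0.25,-0.45,0],"claw":1},{"turn":[0,0,-0.05],"dp":[0.5,-0.92,0],"claw":1},{"turn":[0,0,-0.05],"dp":[0.5,-0.92,0],"claw":1}]'

```text
t: 1.4
ee_pos: [412.7, 202.6, 220.1]
orientation: [-1.556, -0.313, 0.328]
ft_force: [-0.5, -0.9, -0.5]
width: 87.9
```

Call:
jog_arm --steps '[{"turn":[0,0,-0.025],"dp":[0.25,-0.45,0],"claw":1},{"turn":[0,0,-0.05],"dp":[0.5,-0.92,0],"claw":1},{"turn":[0,0,-0.05],"dp":[0.5,-0.92,0],"claw":1}]'

```text
t: 1.65
ee_pos: [455.3, 126.0, 220.4]
orientation: [-1.571, -0.186, 0.2]
ft_force: [-0.8, 0.2, -0.2]
width: 87.9
```

Call:
jog_arm --steps '[{"turn":[0,0,-0.025],"dp":[0.25,-0.45,0],"claw":1},{"turn":[0,0,-0.05],"dp":[0.5,-0.92,0],"claw":1},{"turn":[0,0,-0.05],"dp":[0.5,-0.92,0],"claw":1},{"turn":[0,0,-0.05],"dp":[0.5,-0.92,0],"claw":1}]'

```text
t: 1.98
ee_pos: [496.3, 51.8, 220.3]
orientation: [-1.578, -0.062, 0.076]
ft_force: [0.5, -0.3, -0.7]
width: 87.9
```

```bash
python3 - <<'E'
from h import *
o=ctrl.get_obs();Rm=R.from_rotvec(o['orientation']).as_matrix();print(o['t'],o['ee_pos'],o['qpos'],Rm.round(3),'yaw x',np.degrees(np.arctan2(Rm[1,0],Rm[0,0])))
d=grab('wrist');cv2.imwrite('pics/wrist2.png',d['img'][...,::-1])
E
```

```text
1.9833 [496.26410982  51.77057184 220.31102121] [ 0.08476692  0.24563267  1.89995081 -0.00891823  1.00542789  0.00221595] [[ 0.996 -0.009 -0.087]
 [ 0.087 -0.008  0.996]
 [-0.009 -1.    -0.008]] yaw x 5.003573833112579
```

View pics/wrist2.png

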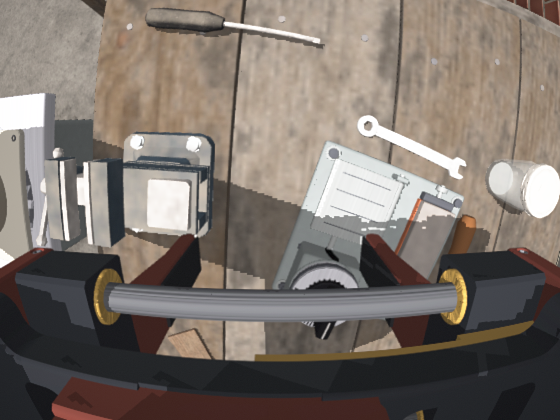

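```bash
python3 - <<'E'
from h import *
d=np.load('scene.npz');P=pts(d);z=P[...,2]
C=np.array([551.5,-56.6]);r=np.hypot(P[...,0]-C[0],P[...,1]-C[1]);a=np.degrees(np.arctan2(P[...,1]-C[1],P[...,0]-C[0]))
m=(r<48)&(r>33)&(z>80.5)&(z<90);print([('%.0f %.1f %.1f'%q) for q in zip(a[m],r[m],z[m])])
m=(z>114)&(z<126)&(r<40);print(P[m].mean(0),m.sum())
m=(r<41)&(r>28)&(z>76)&(z<80);q=P[m];A=np.c_[2*q[:,:2],np.ones(len(q))]
T=np.linalg.inv(d['camera_from_world']);f=foc(d)
for (u,v) in((243.3,254.2),(244.5,256.5),(245.5,258)):
  D=T[:3,:3]@np.array([(u-d['cx'])/f,(v-d['cy'])/f,1]);
  for h in(85,80):
    X=T[:3,3]+D*(h-T[2,3])/D[2];print(u,v,h,X,np.degrees(np.arctan2(X[1]-C[1],X[0]-C[0])),np.hypot(X[1]-C[1],X[0]-C[0]))
E
```

```text
['171 34.2 80.8', '-174 36.5 86.5', '-66 37.2 82.0', '-177 40.1 84.8', '-174 39.1 85.7', '-173 37.2 84.9', '-171 35.8 84.9', '-72 35.2 81.2', '-176 40.8 83.2', '-172 40.1 84.6', '-170 38.6 84.4', '-168 37.1 84.2', '-175 41.2 81.0', '-170 41.4 83.9', '-170 39.1 82.3', '-169 37.1 81.3', '-159 35.2 80.9', '-106 33.5 80.7', '-98 36.8 81.7', '-129 35.0 81.3']
[549.84414761 -58.28341127 120.31667184] 140
243.3 254.2 85 [515.73503281 -52.64683448  85.        ] 173.69259870995498 35.982779158866656
243.3 254.2 80 [518.04688856 -47.84896587  80.        ] 165.3404294064424 34.57876896532815
244.5 256.5 85 [514.44473964 -59.54576944  85.        ] -175.45473573999482 37.1721653673383
244.5 256.5 80 [516.74423491 -54.81398982  80.        ] 177.0583034607759 34.801624090713275
245.5 258 85 [513.9535629 -64.2353304  85.       ] -168.50524392644877 38.31492149781939
245.5 258 80 [516.2483529  -59.54847486  80.        ] -175.21886548303863 35.37473855094476
```

Call:
jog_arm --steps '[{"turn":[0.002,-0.003,-0.03],"dp":[0.25,-0.45,0],"claw":1},{"turn":[0.002,-0.003,-0.06],"dp":[0.4,-0.9,0],"claw":0.7},{"turn":[0.002,-0.003,-0.09],"dp":[0.4,-0.9,0],"claw":0.5},{"turn":[0.002,-0.003,-0.106],"dp":[0.4,-0.9,0],"claw":0.5},{"turn":[0.002,-0.003,-0.106],"dp":[0.4,-0.9,0],"claw":0.5}]'

```text
t: 2.45
ee_pos: [526.9, -17.7, 219.9]
orientation: [-1.562, 0.193, -0.19]
ft_force: [0.6, 0.8, 0.5]
width: 64.9
```

```bash
python3 - <<'E'
from h import *
o=ctrl.get_obs();Rm=R.from_rotvec(o['orientation']).as_matrix();print(o['t'],o['ee_pos'],o['width'],Rm.round(3),'yaw x',np.degrees(np.arctan2(Rm[1,0],Rm[0,0])))
E
```

```text
2.45 [526.87052411 -17.69102949 219.92148555] 64.87623282584336 [[ 0.97  -0.002  0.241]
 [-0.241  0.001  0.97 ]
 [-0.002 -1.     0.   ]] yaw x -13.966105522664312
```

Call:
jog_arm --steps '[{"turn":[0,0,0],"dp":[0.308,-0.486,0],"claw":0.5},{"turn":[0,0,0],"dp":[0.308,-0.486,-0.3],"claw":0.5},{"turn":[0,0,0],"dp":[0.308,-0.486,-0.7],"claw":0.5},{"turn":[0,0,0],"dp":[0.308,-0.486,-1],"claw":0.5},{"turn":[0,0,0],"dp":[0.308,-0.486,-1],"claw":0.5},{"turn":[0,0,0],"dp":[0.308,-0.486,-1],"claw":0.5}]'

```text
t: 2.95
ee_pos: [550.5, -54.9, 139.2]
orientation: [-1.562, 0.193, -0.184]
ft_force: [0.4, 0.0, -0.4]
width: 44.1
```

```bash
python3 - <<'E'
from h import *
o=ctrl.get_obs();Rm=R.from_rotvec(o['orientation']).as_matrix();print(o['t'],o['ee_pos'],o['width'],o['ft_force'],Rm.round(3),'yaw x',np.degrees(np.arctan2(Rm[1,0],Rm[0,0])))
for n in ('top','wrist','scene'):
    d=grab(n);cv2.imwrite('pics/%s3.png'%n,d['img'][...,::-1])
d=np.load('scene.npz');cv2.imwrite('pics/scene3z.png',cv2.resize(d['img'][150:300,180:360,::-1],None,fx=4,fy=4,interpolation=cv2.INTER_CUBIC))
E
```

```text
2.95 [550.47634403 -54.879899   139.18761572] 44.11831477439202 [ 0.37144174  0.04017628 -0.38392344] [[ 0.971 -0.005  0.238]
 [-0.238  0.001  0.971]
 [-0.006 -1.    -0.   ]] yaw x -13.757641275683099
```

View pics/scene3z.png

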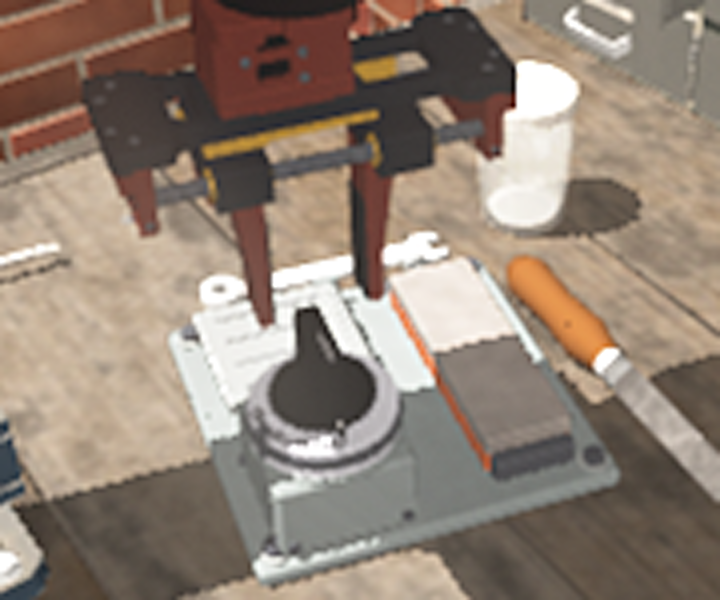

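View pics/wrist3.png

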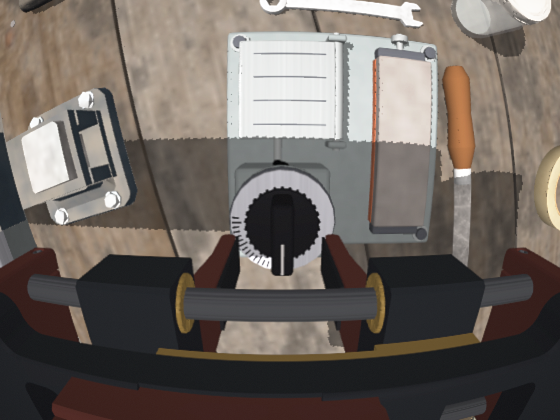

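```bash
python3 - <<'E'
from h import *
d=np.load('wrist.npz');cv2.imwrite('pics/wrist3z.png',cv2.resize(d['img'][140:285,200:370,::-1],None,fx=4.5,fy=4,interpolation=cv2.INTER_CUBIC))
E
```

```text
(no output)
```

View pics/wrist3z.png

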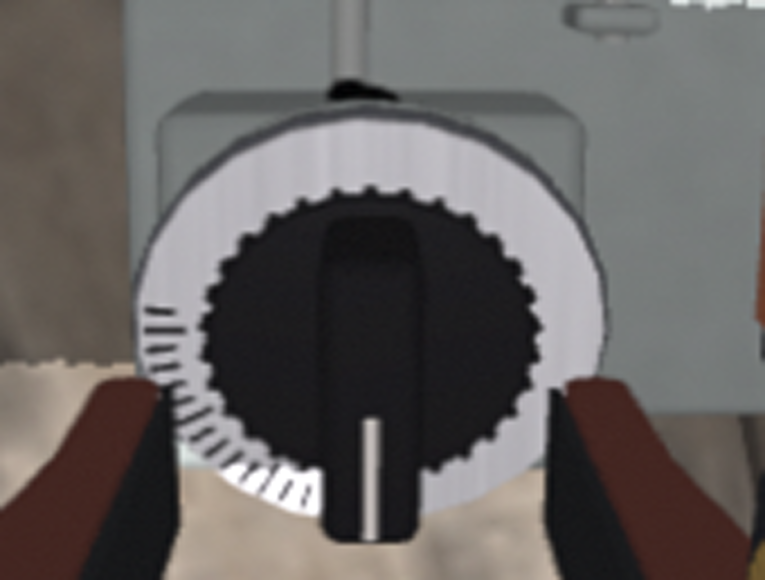

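```bash
python3 - <<'E'
from h import *
d=dict(np.load('wrist.npz'));o=ctrl.get_obs();f=foc(d);z=d['range_z']
u,v=np.meshgrid(np.arange(560),np.arange(420));dx=u-d['cx'];dy=v-d['cy'];r=np.hypot(dx,dy);th=r/f
k=np.where(r>0,np.tan(th)/np.maximum(r,1e-9),0)*z
H=d['hand_eye'];Pt=np.stack([dx*k,dy*k,z],-1)@H[:3,:3].T+H[:3,3]
W=Pt@R.from_rotvec(o['orientation']).as_matrix().T+o['ee_pos']
m=(W[...,2]>116)&(W[...,2]<126)&(u>262)&(u<305)&(v>170)&(v<280)
q=W[m];print(m.sum(),q.mean(0),cv2.minAreaRect(q[:,:2].astype(np.float32)))
# drum rim / top fit
m=(W[...,2]>75)&(W[...,2]<80)&(u>225)&(u<340)&(v>165)&(v<272);q=W[m];print(m.sum(),cv2.minEnclosingCircle(q[:,:2].astype(np.float32)))
rr=np.hypot(W[...,0]-551,W[...,1]+57);m=(rr<42)&(rr>30)&(W[...,2]>81)&(W[...,2]<90)
a=np.degrees(np.arctan2(W[...,1]+57,W[...,0]-551));print([('%.0f %.0f %.0f'%t) for t in zip(a[m],rr[m],W[...,2][m])][:60])
E
```

```text
1686 [554.17259403 -54.56011339 121.01088407] ((553.956298828125, -55.99555206298828), (45.621551513671875, 14.135560035705566), 75.6950912475586)
3436 ((554.3195190429688, -55.62615203857422), 38.47126388549805)
[]
```

Call:
jog_arm --steps '[{"turn":[0,-0.001,-0.002],"dp":[0.03,-0.018,-0.15],"claw":0.5},{"turn":[0,-0.001,-0.002],"dp":[0.03,-0.018,-0.35],"claw":0.5},{"turn":[0,-0.001,-0.002],"dp":[0.03,-0.018,-0.5],"claw":0.5},{"turn":[0,-0.001,-0.002],"dp":[0.03,-0.018,-0.56],"claw":0.5},{"turn":[0,-0.001,-0.002],"dp":[0.03,-0.018,-0.56],"claw":0.5},{"turn":[0,-0.001,-0.002],"dp":[0.03,-0.018,-0.56],"claw":0.5}]'

```text
t: 3.6
ee_pos: [555.1, -57.3, 96.8]
orientation: [-1.561, 0.192, -0.197]
ft_force: [-0.4, -0.2, 0.3]
width: 43.9
```

```bash
cat >> h.py <<'E'
def st():
    o=ctrl.get_obs();Rm=R.from_rotvec(o['orientation']).as_matrix()
    print('t%.2f'%o['t'],o['ee_pos'].round(2),'w%.2f'%o['width'],'F',o['ft_force'].round(1),'M',o['moment'].round(3),'ty',Rm[:,1].round(4),'yaw %.2f'%np.degrees(np.arctan2(Rm[1,0],Rm[0,0])))
E
python3 -c "
from h import *
st()"
```

```text
t3.60 [555.06 -57.26  96.79] w43.88 F [-0.4 -0.2  0.3] M [-0.106  0.029  0.038] ty [ 3.2e-03  5.0e-04 -1.0e+00] yaw -14.21
```

Call:
jog_arm --steps '[{"turn":[0,0,0],"dp":[-0.028,0.01,-0.034],"claw":0.5},{"turn":[0,0,0],"dp":[-0.028,0.01,-0.034],"claw":0.5},{"turn":[0,0,0],"dp":[-0.028,0.01,-0.034],"claw":0.5},{"turn":[0,0,0],"dp":[-0.028,0.01,-0.034],"claw":0.25},{"turn":[0,0,0],"dp":[-0.028,0.01,-0.034],"claw":0.25},{"turn":[0,0,0],"dp":[-0.028,0.01,-0.034],"claw":0.25},{"turn":[0,0,0],"dp":[-0.028,0.01,-0.034],"claw":0.25},{"turn":[0,0,0],"dp":[-0.028,0.01,-0.034],"claw":0.25}]'

```text
t: 4.27
ee_pos: [552.9, -56.5, 94.1]
orientation: [-1.561, 0.192, -0.197]
ft_force: [-0.3, -0.6, -0.0]
width: 22.3
```

```bash
python3 -c "
from h import *
st()
d=grab('wrist');cv2.imwrite('pics/wrist4.png',d['img'][140:420,150:420,::-1])"
```

```text
t4.27 [552.87 -56.52  94.12] w22.28 F [-0.3 -0.6 -0. ] M [-0.066  0.106  0.042] ty [ 3.3e-03  4.0e-04 -1.0e+00] yaw -14.22
```

View pics/wrist4.png

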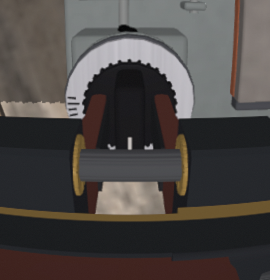

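Call:
jog_arm --steps '[{"turn":[0,0,0],"dp":[0,0,0],"claw":0.1},{"turn":[0,0,0],"dp":[0,0,0],"claw":0.1},{"turn":[0,0,0],"dp":[0,0,0],"claw":0},{"turn":[0,0,0],"dp":[0,0,0],"claw":0},{"turn":[0,0,0],"dp":[0,0,0],"claw":0},{"turn":[0,0,0],"dp":[0,0,0],"claw":0}]'

```text
t: 4.82
ee_pos: [552.7, -56.5, 94.1]
orientation: [-1.561, 0.193, -0.197]
ft_force: [-1.5, 0.1, 1.5]
width: 13.8
```

```bash
python3 -c "
from h import *
st()"
```

```text
t4.82 [552.68 -56.46  94.09] w13.79 F [-1.5  0.1  1.5] M [-0.035  0.351  0.111] ty [ 2.9e-03  5.0e-04 -1.0e+00] yaw -14.22
```

Call:
jog_arm --steps '[{"turn":[0,0,-0.02],"dp":[0,0,0],"claw":0},{"turn":[0,0,-0.045],"dp":[0,0,0],"claw":0},{"turn":[0,0,-0.07],"dp":[0,0,0],"claw":0},{"turn":[0,0,-0.095],"dp":[0,0,0],"claw":0},{"turn":[0,0,-0.12],"dp":[0,0,0],"claw":0},{"turn":[0,0,-0.145],"dp":[0,0,0],"claw":0},{"turn":[0,0,-0.165],"dp":[0,0,0],"claw":0},{"turn":[0,0,-0.165],"dp":[0,0,0],"claw":0}]'

```text
t: 5.48
ee_pos: [552.5, -56.4, 94.1]
orientation: [-1.486, 0.599, -0.603]
ft_force: [-1.4, 1.3, 2.8]
width: 13.6
```

```bash
python3 -c "
from h import *
st()"
```

```text
t5.48 [552.46 -56.38  94.08] w13.61 F [-1.4  1.3  2.8] M [0.099 0.388 0.026] ty [ 2.3e-03 -9.0e-04 -1.0e+00] yaw -44.04
```

Call:
jog_arm --steps '[{"turn":[0,0,-0.025],"dp":[0,0,0],"claw":0},{"turn":[0,0,-0.05],"dp":[0,0,0],"claw":0},{"turn":[0,0,-0.075],"dp":[0,0,0],"claw":0},{"turn":[0,0,-0.1],"dp":[0,0,0],"claw":0},{"turn":[0,0,-0.125],"dp":[0,0,0],"claw":0},{"turn":[0,0,-0.15],"dp":[0,0,0],"claw":0},{"turn":[0,0,-0.175],"dp":[0,0,0],"claw":0},{"turn":[0,0,-0.2],"dp":[0,0,0],"claw":0},{"turn":[0,0,-0.2],"dp":[0,0,0],"claw":0},{"turn":[0,0,-0.2],"dp":[0,0,0],"claw":0},{"turn":[0,0,-0.2],"dp":[0,0,0],"claw":0}]'

```text
t: 6.4
ee_pos: [552.3, -56.2, 94.1]
orientation: [-1.288, 1.076, -1.08]
ft_force: [-1.9, 2.0, 2.6]
width: 13.8
```

```bash
python3 -c "
from h import *
st()
d=grab('scene');cv2.imwrite('pics/scene5.png',cv2.resize(d['img'][190:300,220:330,::-1],None,fx=5,fy=5,interpolation=cv2.INTER_CUBIC))
d=grab('wrist');cv2.imwrite('pics/wrist5.png',cv2.resize(d['img'][140:300,180:380,::-1],None,fx=3,fy=3,interpolation=cv2.INTER_CUBIC))
d=grab('top');cv2.imwrite('pics/top5.png',cv2.resize(d['img'][200:300,250:350,::-1],None,fx=5,fy=5,interpolation=cv2.INTER_CUBIC))"
```

```text
t6.40 [552.33 -56.16  94.07] w13.82 F [-1.9  2.   2.6] M [0.516 0.435 0.147] ty [ 0.0011 -0.0019 -1.    ] yaw -79.86
```

View pics/scene5.png

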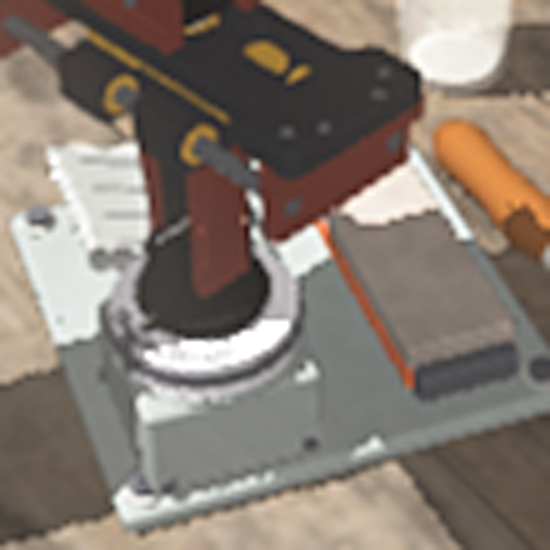

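View pics/wrist5.png

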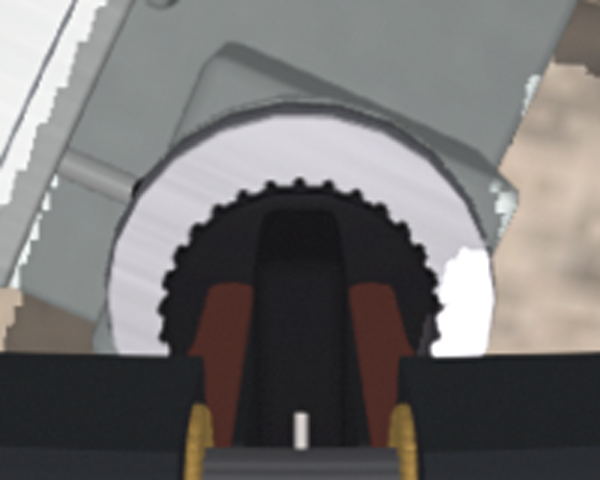

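View pics/top5.png

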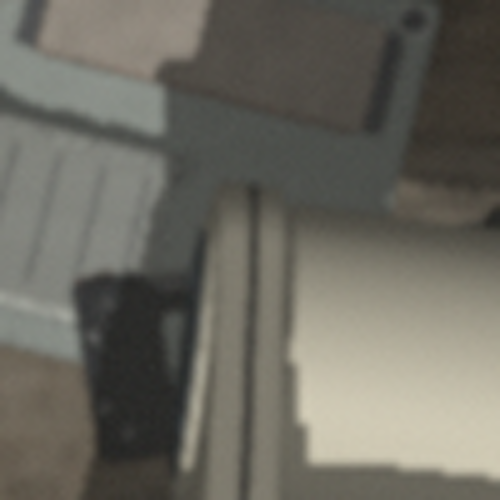

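Call:
jog_arm --steps '[{"turn":[0,0,0],"dp":[0,0,0.006],"claw":0},{"turn":[0,0,0],"dp":[0,0,0.012],"claw":0},{"turn":[0,0,0],"dp":[0,0,0.018],"claw":0},{"turn":[0,0,0],"dp":[0,0,0.018],"claw":0},{"turn":[0,0,0],"dp":[0,0,0.018],"claw":0}]'

```text
t: 6.97
ee_pos: [552.3, -56.2, 95.3]
orientation: [-1.288, 1.078, -1.081]
ft_force: [-0.5, 2.4, -4.4]
width: 13.6
```

```bash
python3 -c "
from h import *
st()"
```

```text
t6.97 [552.3  -56.16  95.28] w13.62 F [-0.5  2.4 -4.4] M [0.405 0.088 0.144] ty [ 9.0e-04 -1.8e-03 -1.0e+00] yaw -79.94
```

Call:
jog_arm --steps '[{"turn":[0,0,0],"dp":[0,0,0.004],"claw":0},{"turn":[0,0,0],"dp":[0,0,0.008],"claw":0},{"turn":[0,0,0],"dp":[0,0,0.014],"claw":0},{"turn":[0,0,0],"dp":[0,0,0.014],"claw":0},{"turn":[0,0,0],"dp":[0,0,0.014],"claw":0}]'

```text
t: 7.38
ee_pos: [552.3, -56.2, 96.3]
orientation: [-1.288, 1.078, -1.081]
ft_force: [0.7, 1.5, -5.9]
width: 13.8
```

```bash
python3 -c "
from h import *
st()"
```

```text
t7.38 [552.27 -56.19  96.32] w13.85 F [ 0.7  1.5 -5.9] M [ 0.323 -0.045  0.169] ty [ 9.0e-04 -1.8e-03 -1.0e+00] yaw -79.95
```

Call:
jog_arm --steps '[{"turn":[0,0,0],"dp":[0,0,0.006],"claw":0},{"turn":[0,0,0],"dp":[0,0,0.012],"claw":0},{"turn":[0,0,0],"dp":[0,0,0.012],"claw":0},{"turn":[0,0,0],"dp":[0,0,0.012],"claw":0}]'

```text
t: 7.72
ee_pos: [552.3, -56.2, 97.1]
orientation: [-1.288, 1.078, -1.081]
ft_force: [2.7, 2.3, -11.7]
width: 14.0
```

```bash
python3 -c "
from h import *
st()"
```

```text
t7.72 [552.25 -56.16  97.05] w13.96 F [  2.7   2.3 -11.7] M [ 0.323 -0.432  0.177] ty [ 8.0e-04 -1.8e-03 -1.0e+00] yaw -79.94
```

Call:
jog_arm --steps '[{"turn":[0,0,-0.006],"dp":[0,0,0.001],"claw":0},{"turn":[0,0,-0.012],"dp":[0,0,0.001],"claw":0},{"turn":[0,0,-0.012],"dp":[0,0,0.001],"claw":0},{"turn":[0,0,-0.012],"dp":[0,0,0.001],"claw":0}]'

```text
t: 8.05
ee_pos: [552.3, -56.2, 97.1]
orientation: [-1.272, 1.106, -1.109]
ft_force: [3.2, 1.1, -12.1]
width: 13.9
```

```bash
python3 -c "
from h import *
st()"
```

```text
t8.05 [552.26 -56.18  97.1 ] w13.95 F [  3.2   1.1 -12.1] M [ 0.373 -0.39   0.218] ty [ 8.0e-04 -1.8e-03 -1.0e+00] yaw -82.12
```

Call:
jog_arm --steps '[{"turn":[0,0,-0.006],"dp":[0,0,0],"claw":0},{"turn":[0,0,-0.012],"dp":[0,0,0],"claw":0},{"turn":[0,0,-0.012],"dp":[0,0,0],"claw":0},{"turn":[0,0,-0.012],"dp":[0,0,0],"claw":0}]'

```text
t: 8.38
ee_pos: [552.2, -56.1, 97.1]
orientation: [-1.256, 1.134, -1.137]
ft_force: [1.4, 2.6, -10.2]
width: 14.0
```

```bash
python3 -c "
from h import *
st()"
```

```text
t8.38 [552.25 -56.15  97.1 ] w13.97 F [  1.4   2.6 -10.2] M [ 0.429 -0.283  0.175] ty [ 7.0e-04 -1.8e-03 -1.0e+00] yaw -84.29
```

Call:
jog_arm --steps '[{"turn":[0,0,-0.005],"dp":[0,0,0.001],"claw":0},{"turn":[0,0,-0.01],"dp":[0,0,0.001],"claw":0},{"turn":[0,0,-0.01],"dp":[0,0,0.001],"claw":0},{"turn":[0,0,-0.01],"dp":[0,0,0.001],"claw":0}]'

```text
t: 8.72
ee_pos: [552.3, -56.1, 97.6]
orientation: [-1.241, 1.158, -1.161]
ft_force: [0.3, 2.3, -3.9]
width: 13.9
```

```bash
python3 -c "
from h import *
st()"
```

```text
t8.72 [552.27 -56.12  97.55] w13.88 F [ 0.3  2.3 -3.9] M [0.444 0.065 0.127] ty [ 8.0e-04 -1.8e-03 -1.0e+00] yaw -86.10
```

Call:
jog_arm --steps '[{"turn":[0,0,0],"dp":[0,0,0.01],"claw":0},{"turn":[0,0,0],"dp":[0,0,0.018],"claw":0},{"turn":[0,0,0],"dp":[0,0,0.018],"claw":0}]'

```text
t: 8.97
ee_pos: [552.3, -56.1, 99.3]
orientation: [-1.241, 1.157, -1.161]
ft_force: [-0.2, 1.8, -2.4]
width: 13.6
```

```bash
python3 -c "
from h import *
st()"
```

```text
t8.97 [552.29 -56.12  99.3 ] w13.58 F [-0.2  1.8 -2.4] M [0.473 0.224 0.129] ty [ 9.0e-04 -1.7e-03 -1.0e+00] yaw -86.10
```

Call:
jog_arm --steps '[{"turn":[0,0,0],"dp":[0,0,0.01],"claw":0},{"turn":[0,0,0],"dp":[0,0,0.02],"claw":0},{"turn":[0,0,0],"dp":[0,0,0.03],"claw":0},{"turn":[0,0,0],"dp":[0,0,0.03],"claw":0}]'

```text
t: 9.3
ee_pos: [552.3, -56.2, 101.9]
orientation: [-1.241, 1.157, -1.161]
ft_force: [-0.1, 3.9, -3.6]
width: 13.9
```

```bash
python3 -c "
from h import *
st()"
```

```text
t9.30 [552.31 -56.15 101.88] w13.91 F [-0.1  3.9 -3.6] M [0.487 0.209 0.174] ty [ 9.0e-04 -1.8e-03 -1.0e+00] yaw -86.10
```

Call:
jog_arm --steps '[{"turn":[0,0,0],"dp":[0,0,0.007],"claw":0},{"turn":[0,0,0],"dp":[0,0,0.014],"claw":0},{"turn":[0,0,0],"dp":[0,0,0.014],"claw":0},{"turn":[0,0,0],"dp":[0,0,0.014],"claw":0}]'

```text
t: 9.63
ee_pos: [552.3, -56.1, 103.1]
orientation: [-1.241, 1.157, -1.161]
ft_force: [0.1, 2.3, -2.8]
width: 13.7
```

```bash
python3 -c "
from h import *
st()"
```

```text
t9.63 [552.29 -56.14 103.07] w13.67 F [ 0.1  2.3 -2.8] M [0.439 0.136 0.103] ty [ 8.0e-04 -1.8e-03 -1.0e+00] yaw -86.10
```

Call:
jog_arm --steps '[{"turn":[0,0,0],"dp":[0,0,0.004],"claw":0},{"turn":[0,0,0],"dp":[0,0,0.008],"claw":0},{"turn":[0,0,0],"dp":[0,0,0.008],"claw":0},{"turn":[0,0,0],"dp":[0,0,0.008],"claw":0}]'

```text
t: 9.97
ee_pos: [552.2, -56.1, 103.5]
orientation: [-1.241, 1.158, -1.16]
ft_force: [2.2, 2.5, -9.5]
width: 13.7
```

```bash
python3 -c "
from h import *
st()"
```

```text
t9.97 [552.25 -56.12 103.48] w13.70 F [ 2.2  2.5 -9.5] M [ 0.444 -0.192  0.156] ty [ 7.0e-04 -1.7e-03 -1.0e+00] yaw -86.10
```

Call:
jog_arm --steps '[{"turn":[0,0,0],"dp":[0,0,-0.003],"claw":0},{"turn":[0,0,0],"dp":[0,0,-0.004],"claw":0},{"turn":[0,0,0.003],"dp":[0,0,-0.004],"claw":0},{"turn":[0,0,0.006],"dp":[0,0,-0.004],"claw":0},{"turn":[0,0,0.006],"dp":[0,0,-0.004],"claw":0}]'

```text
t: 10.38
ee_pos: [552.3, -56.1, 103.4]
orientation: [-1.25, 1.143, -1.146]
ft_force: [-0.4, 2.0, -2.3]
width: 13.8
```

```bash
python3 -c "
from h import *
st()"
```

```text
t10.38 [552.29 -56.15 103.4 ] w13.76 F [-0.4  2.  -2.3] M [ 0.452  0.205 -0.027] ty [ 9.0e-04 -1.7e-03 -1.0e+00] yaw -84.99
```

Call:
jog_arm --steps '[{"turn":[0,0,0],"dp":[0,0,0],"claw":0.15},{"turn":[0,0,0],"dp":[0,0,0],"claw":0.3},{"turn":[0,0,0],"dp":[0,0,0],"claw":0.45},{"turn":[0,0,0],"dp":[0,0,0],"claw":0.45},{"turn":[0,0,0],"dp":[0,0,0],"claw":0.45},{"turn":[0,0,0],"dp":[0,0,0.3],"claw":0.45},{"turn":[0,0,0],"dp":[0,0,0.6],"claw":0.45},{"turn":[0,0,0],"dp":[0,0,1],"claw":0.45},{"turn":[0,0,0],"dp":[0,0,1],"claw":0.45}]'

```text
t: 11.13
ee_pos: [555.7, -56.7, 188.9]
orientation: [-1.245, 1.136, -1.152]
ft_force: [0.3, -0.1, 1.2]
width: 39.4
```

Call:
jog_arm --steps '[{"turn":[0,0,0.03],"dp":[-0.4,0.4,0.4],"claw":0.45},{"turn":[0,0,0.06],"dp":[-0.8,1,0.4],"claw":0.45},{"turn":[0,0,0.09],"dp":[-0.8,1,0.4],"claw":0.45},{"turn":[0,0,0.12],"dp":[-0.8,1,0.4],"claw":0.45}]'

```text
t: 11.47
ee_pos: [489.0, 25.9, 221.4]
orientation: [-1.389, 0.849, -0.861]
ft_force: [0.4, 0.6, -0.2]
width: 39.3
```

Call:
jog_arm --steps '[{"turn":[0,0,0.03],"dp":[-0.2,0.4,0],"claw":0.45},{"turn":[0,0,0.06],"dp":[-0.4,1,0],"claw":0.45},{"turn":[0,0,0.09],"dp":[-0.4,1,0],"claw":0.45},{"turn":[0,0,0.12],"dp":[-0.4,1,0],"claw":0.45}]'

```text
t: 11.8
ee_pos: [456.0, 108.1, 221.3]
orientation: [-1.489, 0.554, -0.563]
ft_force: [-0.1, -0.9, 0.4]
width: 39.2
```

Call:
jog_arm --steps '[{"turn":[0,0,0.03],"dp":[-0.1,0.4,0],"claw":0.45},{"turn":[0,0,0.06],"dp":[-0.2,1,0],"claw":0.45},{"turn":[0,0,0.09],"dp":[-0.2,1,0],"claw":0.45},{"turn":[0,0,0.1],"dp":[-0.2,1,0],"claw":0.45}]'

```text
t: 12.13
ee_pos: [439.6, 190.3, 221.2]
orientation: [-1.539, 0.304, -0.311]
ft_force: [-0.4, -0.9, 0.4]
width: 39.2
```

```bash
python3 -c "
from h import *
st()
d=grab('scene');cv2.imwrite('pics/scene6.png',cv2.resize(d['img'][190:300,220:330,::-1],None,fx=5,fy=5,interpolation=cv2.INTER_CUBIC))
d=grab('top');cv2.imwrite('pics/top6.png',cv2.resize(d['img'][210:310,250:350,::-1],None,fx=5,fy=5,interpolation=cv2.INTER_CUBIC))
for n in('top','scene'):
  d=np.load(n+'.npz');P=pts(d);z=P[...,2];r=np.hypot(P[...,0]-551.5,P[...,1]+56.6)
  m=(z>115)&(z<140)&(r<30);q=P[m]
  if m.sum()>20:
    w,V=np.linalg.eigh(np.cov(q[:,:2].T));print(n,m.sum(),np.median(q[:,2]),q.mean(0),np.degrees(np.arctan2(V[1,1],V[0,1])),cv2.minAreaRect(q[:,:2].astype(np.float32)))
st()
"
```

```text
t12.13 [439.56 190.34 221.2 ] w39.19 F [-0.4 -0.9  0.4] M [-0.091  0.121 -0.001] ty [ 0.0066  0.0082 -0.9999] yaw -22.48
top 173 128.45175784700723 [551.95970584 -56.07075568 128.06864831] -174.8524727403241 ((551.539794921875, -56.63636779785156), (45.507652282714844, 14.040794372558594), 4.817417621612549)
scene 234 128.1988885520819 [549.7216147  -58.05595147 126.12241421] -176.0598999234432 ((551.31396484375, -55.51221466064453), (45.84042739868164, 14.977020263671875), 7.275089263916016)
t12.23 [439.71 188.66 221.08] w39.57 F [ 0.1 -0.1 -0. ] M [-0.085  0.165 -0.033] ty [ 0.0062  0.0076 -1.    ] yaw -22.86
```

View pics/scene6.png

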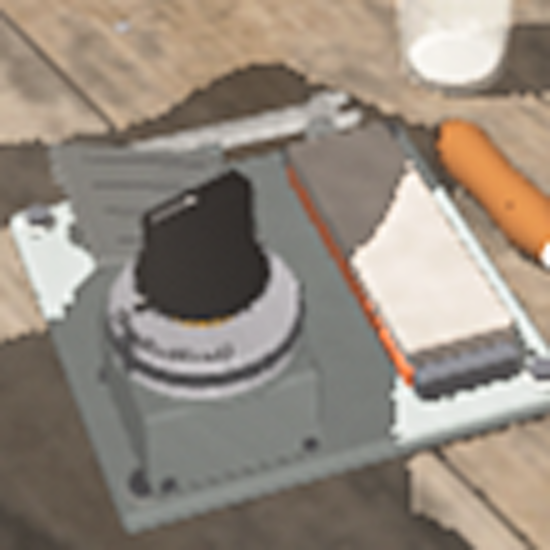

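View pics/top6.png

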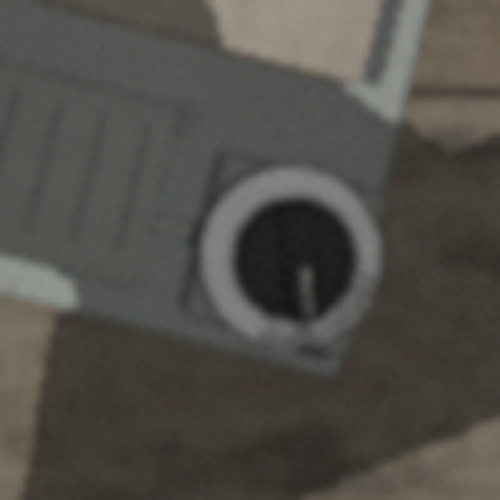

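```bash
python3 -c "
from h import *
for n in('top','scene'):
  d=np.load(n+'.npz');P=pts(d);z=P[...,2]
  r0=np.hypot(P[...,0]-551.5,P[...,1]+56.6)
  m=(z>75.5)&(z<80)&(r0<42);q=P[m][:,:2].astype(np.float32);c,R0=cv2.minEnclosingCircle(q);print(n,'drum',c,R0)
  for c in (c,(551.5,-56.4)):
    r=np.hypot(P[...,0]-c[0],P[...,1]-c[1]);a=np.degrees(np.arctan2(P[...,1]-c[1],P[...,0]-c[0]))%360
    m=(r>34)&(r<43)&(z>81.5)&(z<90)&(a>120)&(a<260);print('tab',[('%.0f %.0f %.0f'%t) for t in zip(a[m],r[m],z[m])],'mean',a[m].mean()-360)
    m=(r>27)&(r<33.5)&(z>91)&(z<100)&(a>120)&(a<260);print('ptr',[('%.0f %.0f %.0f'%t) for t in zip(a[m],r[m],z[m])],'mean',a[m].mean()-360)
"
```

```text
top drum (551.5206298828125, -56.696407318115234) 37.86027908325195
tab ['189 37 84', '192 37 85', '189 39 85', '192 39 85', '188 41 84', '191 41 86'] mean -169.89388842613542
ptr ['182 27 92', '185 27 95', '181 29 95', '186 30 92', '184 31 96'] mean -176.4477882457116
tab ['190 37 84', '193 37 85', '189 39 85', '192 39 85', '189 41 84', '191 41 86'] mean -169.4584677747911
ptr ['182 27 92', '186 27 95', '181 29 95', '186 30 92', '185 31 96'] mean -175.8558195789355
scene drum (550.084228515625, -56.593238830566406) 39.37654495239258
tab ['183 34 85', '184 39 86', '187 38 86', '188 36 85', '190 35 85', '184 39 83', '190 40 86', '191 38 85', '190 40 83', '191 38 83', '193 36 82'] mean -171.65768263029884
ptr ['130 27 95', '133 27 94', '180 30 94', '181 28 93', '186 27 95', '183 29 92', '186 27 92'] mean -191.54958596009814
tab ['184 36 85', '185 40 86', '187 39 86', '188 37 85', '190 36 85', '184 40 83', '190 41 86', '191 39 85', '190 41 83', '191 39 83', '192 38 82'] mean -171.67833780394795
ptr ['122 28 94', '132 28 95', '135 28 94', '153 27 94', '158 27 94', '178 28 94', '181 31 94', '181 29 93', '186 29 95', '184 30 92', '186 29 92'] mean -196.71424570933175
```

```bash
python3 -c "
from h import *
st();print(ctrl.close_job())"
```

```text
t12.23 [439.71 188.66 221.08] w39.57 F [ 0.1 -0.1 -0. ] M [-0.085  0.165 -0.033] ty [ 0.0062  0.0076 -1.    ] yaw -22.86
the job is handed in; nothing more can be done
None
```

The knob is locked fully out in a notch right beside the mark, and I handed the job in at t = 12.2 s; no verdict was reported.

**What I did:** I pinched the bar and turned the knob about 66° clockwise to the mark while it was still in. I then pulled up gently until the dogs bore on the teeth and turned about 6° further under light pull until they slipped in. I raised the knob until I felt the stop, with a wrist force of at most about 12 N in the readings. Then I eased the knob back so the notch wall took the spring load, opened the jaws and moved the arm clear.

**Last checks:**
- **Lift:** after release the top of the bar sits about 8.7 mm higher than before, against the 9 mm stop, and it stays there unheld.
- **Angle:** the top camera puts the pointer near -175° and the tab near -170°, about 5–6° apart against the 11° limit.
- **Tab and tools:** the tab's angle from the top camera is the same as at the start. I saw no contact with the chisel, jar or spanner, but did not re-measure where they lie.

**Disagreements:**
- **Tab angle:** the scene camera reads the tab at about -171.7°, some 2° off the top camera.
- **Knob axis:** the three cameras disagree by up to about 4 mm on where it is.
- **Pointer:** the scene camera's pointer-tip reading was too noisy to use, though its fit to the bar gave -176°.

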